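# Seal the cheese tub

### The arm

A 6-joint arm with a two-finger parallel gripper is mounted at the origin on the work surface; the furniture and walls round the work are solid. World frame = base frame: x ahead of the robot, y to its left, z up, the work surface at z = 0. Lengths are in m, angles in rad, forces in N, time in s.
With the tool pointing down it reaches from about 0.425 to 0.95 m from the base axis. Payload 3.5 kg.
Tool frame: the origin (TCP) lies midway between the tips of the shut fingers; the grasp point (between the pads) lies 19 mm behind it (ctrl.hold_point_z is the distance from the TCP to the grasp point, in m); z points along the fingers, y is the line along which they close (so a half turn about z gives the same grasp; the last joint's range is limited). The gripper opens to 85 mm and grips with 20 to 120 N. Pads are 22 mm wide; open, the fingers measure 114 mm over their backs; the gripper's body (76 mm by 85 mm) begins 54 mm behind the grasp point. The pads swing forward as they close: fully open they stand 13 mm farther back than shut.
Start: joints at [-1.44, 0.286, 1.577, -0, 1.279, -0.15], TCP at [0.187, -0.649, 0.201] pointing down, gripper open.
Joint ranges: [-2.77, 2.77], [-0.9, 2.22], [0.21, 2.48], [-1.53, 4.67], [0.24, 2.81], [-2.84, 2.84]. Speed limits (rad/s): [2.79, 2.79, 3.14, 3.14, 3.14, 3.14].

### API

Orientations are given as a unit quaternion [x, y, z, w].
In Python, from plant import readout, cams, sign_off, ctrl gives the robot as it stands. The module is installed in compiled form; this text tells all that it offers.
- The arm moves only by the tool step_arm, never from a script. Its argument "increments" is a list of rows, each a list of 2 entries, a list of its own where there are three numbers: the shift along the world's x, y, z in mm, then the turn, a rotation vector about the world's x, y, z in rad. In form: [[[x, y, z], [rx, ry, rz]], ...]. A call has 1 to 8 rows; each row shifts and turns the commanded pose from where the row before left it; what a row does not reach is not made up. A row lasts 1/12 s, in which the tool goes at most 41.7 mm and 7.16 degrees, less where a joint would pass 70% of its speed; a pose out of reach is approached as far as the arm can. A call is refused whole if a number of a shift passes 41.7 or a number of a turn 0.125, either way. A call with a gripper value outside its range is refused whole. "fingers" is the opening, from -1 (shut) to 1 (fully open), set as the call begins (left out, the last holds). The fingers move at their own pace and stop on an object; "grip_force" is the grip in N (left out, the last holds). Time passes only in rows, so rows that do not move let the fingers close. It gives the time, the measured TCP pose, the force, the opening and the grip force at its end, in the units of the state.
- readout.get_state(): the state, without advancing time (a new reading comes with each control period).
- cams.read_camera(name): name is "side" or "top"; returns the picture (384x512x3 uint8, red, green, blue); there is no depth.
- cams.get_calibration(name): a dict with "fx", "fy", "cx", "cy" (pixels), "distortion" ([k1, k2, p1, p2, k3] as OpenCV has them; the pictures are not rectified), "eye" and "rotation" of the camera in the world. Camera axes: x right, y up, looking along -z (the intrinsics and any distortion apply to the point x, -y, -z); pixel columns grow to the right and rows downward; lengths in m; the calibration is good to about 2 mm. A picture is of the moment at which its call begins. get_calibration takes no time and is no camera call.
- sign_off(): hands the job in; it is judged then, once.
The state is a dict: "time": time; "qpos": joint angles; "dq": joint speeds; "joint_efforts": joint torques, N m; "eef_pos": TCP position; "tcp_rot": TCP orientation; "contact_force": force on the tool from outside, world axes, zero at the start; "wrist_torque": the same for the moment, N m; "opening": opening from 0.0 (shut) to 1.0 (fully open); "finger_force": force on a finger pad.
Only numpy, scipy, OpenCV 4.12 (cv2) and the standard library are available. Lean on these libraries where they do the work, as an engineer would, in place of code of your own. Each camera call takes 0.05 s, during which the arm holds its last target. There are 200 camera calls.

### The job

Two square steel tubs with wooden lids stand on the tasting table; one is already sealed, but the lid of the other still stands up on its rubber gasket. Seal that one: press its lid down at the corners, one after another, until it sits fully home and level on the rim all round. Do not press on the round steel valve cap in the middle of the lid, since that lets air in.

Things in the scene. Friction and masses are not known exactly. Their poses are not given: they have to be found in the camera images.
- tub: Steel tub to be sealed, fixed: 120 mm square, 90 mm high to its rim. Origin: centre of its underside, on the table; z up, x, y square to its sides. Rubber gasket corners, centred at x, y = +-48.5 mm, stand 10 mm above the rim; each sinks under about 8 N, ends flush with the rim and stays down where left.
- lid: Loose rigid wooden lid, 0.23 to 0.43 kg, plate 120 mm square, 14 mm thick, a plug below. Origin: centre of the plate's underside; z up, sides along the tub's. At the start its top is 114 mm above the table; fully home, on the rim, 104 mm. Brass rivets at x, y = +-46 mm lie over the gasket corners: press there with closed fingers. As one corner sinks, the one across may lift 10 mm.
- valve: Air valve in the middle of that lid: a flat steel cap 56 mm wide on a 60 mm rubber washer, 13 mm high above the lid's top; it moves with the lid. Origin: centre of its foot, on the lid's top. Not to be pressed.
- closed_tub: The other steel tub, same size and look, fixed, with the same lid and valve already flush on its rim (lid top 104 mm above the table). Tubs and a bowl of grapes swap places from run to run. It needs nothing. Origin: centre of its underside, on the table.
Mind the look-alikes: they are no part of the job. There is more than one size of the lid; the one meant has the size given above.

How it is judged:
At the end, for the whole second after the job is handed in: The lid is fully home: its plate's underside is within 2.5 mm of the rim at the middle, it lies level with the tub to 0.035 rad (2 degrees), its centre is within 10 mm of the tub's, and it is at rest (z of lid in the frame of tub between 0.086 and 0.0925 m and angle between the z axis of lid and the z axis of tub, either way round below 0.035 rad and horizontal distance between lid and tub below 0.01 m and linear speed of lid below 0.02 m/s); the robot touches nothing.
It fails at once if the fingers press on the lid's valve (more than 3 N) (contact force between the fingers and valve above 3 N).
It also fails if it takes over 48 s, if anything falls off the work surface, if the arm or the gripper's body presses on something with over 40 N, if the wrist force passes 120 N, or if a joint passes its speed limit or range.

## Working session

There is one attempt and no reset: what is moved stays moved. The work goes in short steps, Python scripts to look and compute and a tool call to move; the robot and the scene stay as the last step left them, time stands still between calls to the robot, and variables do not carry over. Pictures are saved under pics/ and viewed, at most 10 in all, crops included, and the job is handed in when it is done.

Besides the shell and the picture viewer there is one more tool, called after "Call:" in YAML: its name, and indented under it one key for each argument. step_arm: Moves the arm, as the interface text tells. Its arguments: {"type":"object","properties":{"increments":{"type":"array","items":{"type":"array"}},"fingers":{"type":"number"},"grip_force":{"type":"number"}},"required":["increments"]}

```bash
mkdir -p pics
cat > h.py <<'E'
import numpy as np, cv2
from plant import readout, cams, sign_off, ctrl
def cal(n):
    c=cams.get_calibration(n); K=np.array([[c['fx'],0,c['cx']],[0,c['fy'],c['cy']],[0,0,1.]])
    return K,np.array(c['distortion'],float),np.array(c['eye'],float),np.array(c['rotation'],float).reshape(3,3)
def plane(n,px,z):
    K,D,e,R=cal(n); u=cv2.undistortPoints(np.array(px,float).reshape(-1,1,2),K,D).reshape(-1,2)
    d=np.c_[u[:,0],-u[:,1],-np.ones(len(u))]@R.T
    return e+d*((z-e[2])/d[:,2])[:,None]
def proj(n,P):
    K,D,e,R=cal(n); p=(np.atleast_2d(P)-e)@R; p=p*[1,-1,-1]
    return cv2.projectPoints(p,np.zeros(3),np.zeros(3),K,D)[0].reshape(-1,2)
E
python3 - <<'E'
from h import *
for n in('top','side'):
    im=cams.read_camera(n); cv2.imwrite(f'pics/{n}0.png',im[...,::-1]); print(n,*cal(n))
s=readout.get_state(); print(s)
E
```

```text
Traceback (most recent call last):
  File "h.py", line 5, in cal
    return K,np.array(c['distortion'],float),np.array(c['eye'],float),np.array(c['rotation'],float).reshape(3,3)
                                                                      ~~~~~~~~~~~~~~~~~~~~~~~~~~~~~~~~~~~~~^^^^^
ValueError: cannot reshape array of size 4 into shape (3,3)
```

View pics/top0.png

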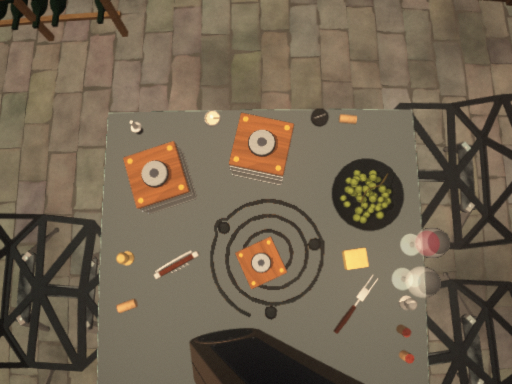

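The top view shows two full-size tubs at about (156,175) and (262,146), and a smaller look-alike lid at (262,262). Rotation is a quaternion, so I'll fix the helper.

```bash
sed -i 's/np.array(c\[.rotation.\],float).reshape(3,3)/Rot.from_quat(c["rotation"]).as_matrix()/; 1a from scipy.spatial.transform import Rotation as Rot' h.py
python3 - <<'E'
from h import *
im=cams.read_camera('side'); cv2.imwrite('pics/side0.png',im[...,::-1])
for n in('top','side'): print(n,*cal(n))
t=cv2.imread('pics/top0.png'); cv2.imwrite('pics/topc.png',cv2.resize(t[100:220,110:310],None,fx=4,fy=4,interpolation=cv2.INTER_CUBIC))
s=readout.get_state(); print(s)
E
```

```text
top [[395.80503249   0.         258.45437262]
 [  0.         395.80503249 189.35634934]
 [  0.           0.           1.        ]] [-0.11481843  0.          0.          0.          0.        ] [ 0.36327945 -0.03185887  0.93863428] [[-0.00945473  0.98596006 -0.16671341]
 [-0.99993219 -0.01045581 -0.00512805]
 [-0.00679918  0.16665362  0.98599206]]
side [[370.00279588   0.         261.54808582]
 [  0.         370.00279588 188.81960629]
 [  0.           0.           1.        ]] [-0.02342107  0.          0.          0.          0.        ] [0.15483067 0.66355574 0.63677152] [[-0.88416011  0.27903525 -0.37470018]
 [-0.46703328 -0.50754072  0.72407343]
 [ 0.01186642  0.8151943   0.57906601]]
{'time': 0.1, 'qpos': array([-1.44000517e+00,  2.87121128e-01,  1.57800235e+00,  1.68153683e-05,
        1.27861166e+00, -1.50016444e-01]), 'dq': array([-0.00036981, -0.00165516, -0.00259734,  0.00046798,  0.00180801,
       -0.0008966 ]), 'joint_efforts': array([ 2.49696923e-04, -4.07298589e+01, -2.93700600e+01, -1.47788001e-04,
        3.42866289e-03,  1.08715085e-06]), 'eef_pos': array([ 0.18700053, -0.64790506,  0.1994715 ]), 'tcp_rot': array([ 9.90159340e-01,  1.39940464e-01,  1.83456700e-05, -1.07111401e-03]), 'contact_force': array([ 0.55156041, -0.90120605, -0.17743588]), 'wrist_torque': array([-6.82655598e-05, -3.71793531e-02,  9.01275154e-03]), 'finger_force': 0.0, 'opening': 0.9960906852934425}
```

View pics/side0.png

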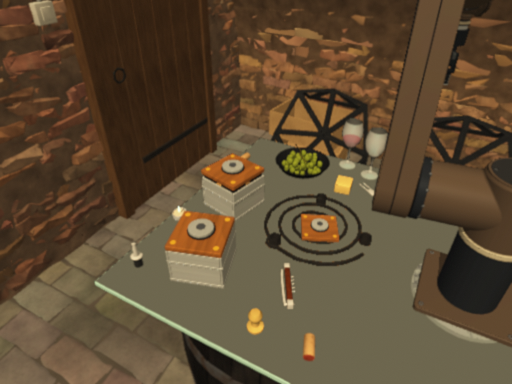

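View pics/topc.png

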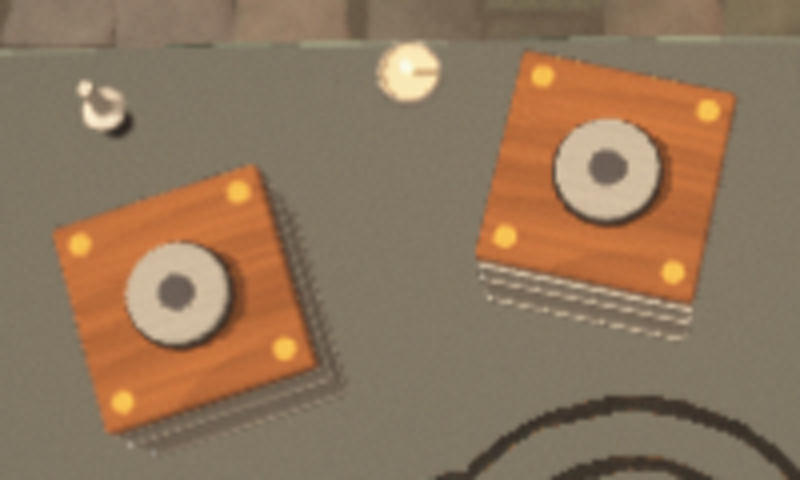

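The side view shows the two tubs at about (201,245) and (233,183), with the small lid at (320,228). In the crop, each big lid has four brass rivets and a valve. Triangulating the rivets gives lid height, which tells which tub is unsealed.

Run:
```python
from h import *
t=cv2.imread('pics/top0.png'); s=cv2.imread('pics/side0.png')
def blobs(im,roi):
    x0,y0,x1,y1=roi; c=im[y0:y1,x0:x1].astype(int); h=cv2.cvtColor(im[y0:y1,x0:x1],cv2.COLOR_BGR2HSV)
    m=((h[...,0]>=15)&(h[...,0]<=28)&(h[...,1]>110)&(c[...,2]>185)).astype(np.uint8)
    n,l,st,ce=cv2.connectedComponentsWithStats(m)
    return [(np.round(ce[i]+[x0,y0],2),st[i,4]) for i in range(1,n) if st[i,4]>=4]
B={}
for k,rt,rs in(('L',(118,138,195,212),(163,205,238,285)),('R',(228,110,298,185),(200,148,268,205))):
    B[k]=(blobs(t,rt),blobs(s,rs)); print(k,B[k])
    T=[b[0] for b in B[k][0]]; 
    S=[b[0] for b in B[k][1]]
    for a in T:
        best=[]
        for z in np.arange(.09,.13,.0005):
            P=plane('top',a,z); q=proj('side',P)[0]
            if S:
                d=np.linalg.norm(np.array(S)-q,axis=1); best.append((d.min(),z,d.argmin(),P[0].round(4)))
        if best: print(k,a,min(best,key=lambda b:b[0]))
cv2.imwrite('pics/sidec.png',cv2.resize(s[140:290,155:275],None,fx=4,fy=4,interpolation=cv2.INTER_CUBIC))
```

```text
L ([(array([169.21, 147.5 ]), np.int32(28)), (array([129.5 , 160.79]), np.int32(28)), (array([180.59, 186.72]), np.int32(29)), (array([140.39, 200.14]), np.int32(28))], [(array([182.27, 212.82]), np.int32(11)), (array([187.41, 214.07]), np.int32(27)), (array([227., 219.]), np.int32(23)), (array([172.44, 241.72]), np.int32(32)), (array([215.7, 247.9]), np.int32(30))])
L [169.21 147.5 ] (np.float64(0.12134019724956521), np.float64(0.10600000000000001), np.int64(1), array([0.5992, 0.1672, 0.106 ]))
L [129.5  160.79] (np.float64(0.13853485150067688), np.float64(0.10650000000000001), np.int64(3), array([0.5705, 0.2546, 0.1065]))
L [180.59 186.72] (np.float64(0.1558145403032551), np.float64(0.10650000000000001), np.int64(2), array([0.5115, 0.1396, 0.1065]))
L [140.39 200.14] (np.float64(0.044824300244388986), np.float64(0.10600000000000001), np.int64(4), array([0.4832, 0.2266, 0.106 ]))
R ([(array([245.21, 118.5 ]), np.int32(28)), (array([286.48, 127.11]), np.int32(27)), (array([235.69, 158.55]), np.int32(29)), (array([277.79, 167.5 ]), np.int32(28))], [(array([244.76, 155.32]), np.int32(25)), (array([232.  , 155.71]), np.int32(14)), (array([207.58, 168.58]), np.int32(19)), (array([256.88, 167.41]), np.int32(17)), (array([232.61, 181.78]), np.int32(23)), (array([218.6, 184.4]), np.int32(5))])
R [245.21 118.5 ] (np.float64(0.26317502110507207), np.float64(0.11650000000000002), np.int64(2), array([ 6.594e-01, -2.000e-04,  1.165e-01]))
R [286.48 127.11] (np.float64(0.13293944391634852), np.float64(0.11500000000000002), np.int64(1), array([ 0.6392, -0.0898,  0.115 ]))
R [235.69 158.55] (np.float64(0.20279103661743908), np.float64(0.11600000000000002), np.int64(4), array([0.5697, 0.0205, 0.116 ]))
R [277.79 167.5 ] (np.float64(0.15275375602927466), np.float64(0.11500000000000002), np.int64(3), array([ 0.5493, -0.0692,  0.115 ]))
```

View pics/sidec.png

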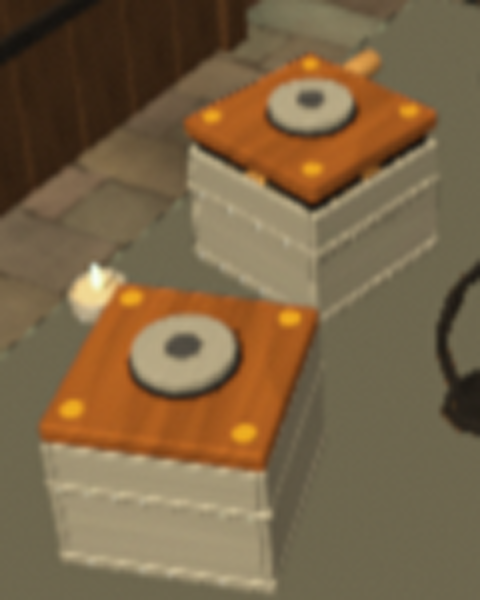

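The unsealed one is the upper/right tub at top pixel (262,146). Its rivets triangulate at about 115.6 mm, and the side crop shows a dark gap with gasket corners under the lid. The tub at (156,175) reads 106 mm and sits flush, so it's already sealed. The lid at (262,262) is the undersized look-alike. Before the transit I'll check where the glasses stand and how high they are.

Run:
```python
from h import *
T=np.array([[245.21,118.5],[286.48,127.11],[235.69,158.55],[277.79,167.5]])
P=plane('top',T,.1145); print(P.round(4),P.mean(0).round(4))
print('glass feet',plane('side',[[347,165],[369,177]],0).round(3))
for a,b in(((433,242),(353,125)),((425,283),(376,133))):
    print(min((np.linalg.norm(proj('side',plane('top',a,z))[0]-b),z,plane('top',a,z).round(3)) for z in np.arange(.02,.3,.005)))
```

```text
[[ 6.601e-01 -1.000e-04  1.145e-01]
 [ 6.393e-01 -8.990e-02  1.145e-01]
 [ 5.701e-01  2.060e-02  1.145e-01]
 [ 5.495e-01 -6.920e-02  1.145e-01]] [ 0.6047 -0.0347  0.1145]
glass feet [[ 0.384 -0.388  0.   ]
 [ 0.301 -0.352  0.   ]]
(np.float64(0.4125279375352041), np.float64(0.14500000000000002), array([[ 0.385, -0.382,  0.145]]))
(np.float64(1.7712512846521424), np.float64(0.15000000000000002), array([[ 0.304, -0.358,  0.15 ]]))
```

Call:
step_arm:
  increments:
    - [[0,0,40],[0,0,0]]
    - [[0,0,40],[0,0,0]]
    - [[20,30,0],[0,0,0]]
    - [[20,30,0],[0,0,0]]
    - [[20,30,0],[0,0,0]]
    - [[20,30,0],[0,0,0]]
    - [[20,30,0],[0,0,0]]
    - [[20,30,0],[0,0,0]]
  fingers: -1

```text
time: 0.77
eef_pos: [0.3076, -0.4667, 0.28]
tcp_rot: [0.99, 0.14, -0.0, -0.001]
contact_force: [0.1, -0.0, -0.4]
opening: -0.002
finger_force: 0.0
```

Call:
step_arm:
  increments:
    - [[20,34,0],[0,0,0]]
    - [[20,34,0],[0,0,0]]
    - [[20,34,0],[0,0,0]]
    - [[20,34,0],[0,0,0]]
    - [[20,34,0],[0,0,0]]
    - [[20,34,0],[0,0,0]]
    - [[20,34,0],[0,0,0]]
    - [[20,34,0],[0,0,0]]

```text
time: 1.43
eef_pos: [0.4674, -0.1945, 0.2804]
tcp_rot: [0.99, 0.14, -0.0, -0.0]
contact_force: [1.1, -0.6, 0.4]
opening: -0.003
finger_force: 0.0
```

Call:
step_arm:
  increments:
    - [[20,31,0],[0,0,0]]
    - [[20,31,0],[0,0,0]]
    - [[20,31,0],[0,0,0]]
    - [[20,31,0],[0,0,0]]
    - [[0,0,-40],[0,0,0]]
    - [[0,0,-40],[0,0,0]]
    - [[0,0,-40],[0,0,0]]
    - [[0,0,-20],[0,0,0]]

```text
time: 2.1
eef_pos: [0.5436, -0.0709, 0.1346]
tcp_rot: [0.99, 0.14, -0.004, -0.002]
contact_force: [-1.1, 0.3, -0.7]
opening: -0.0
finger_force: 0.0
```

Run:
```python
from h import *
s=readout.get_state(); print(s['eef_pos'],s['contact_force'])
a=cams.read_camera('side')[130:230,180:300,::-1]
cv2.imwrite('pics/s1.png',cv2.resize(a,None,fx=5,fy=5,interpolation=cv2.INTER_CUBIC))
```

```text
[ 0.54362064 -0.07089708  0.13457559] [-1.08821686  0.29528313 -0.6776665 ]
```

View pics/s1.png

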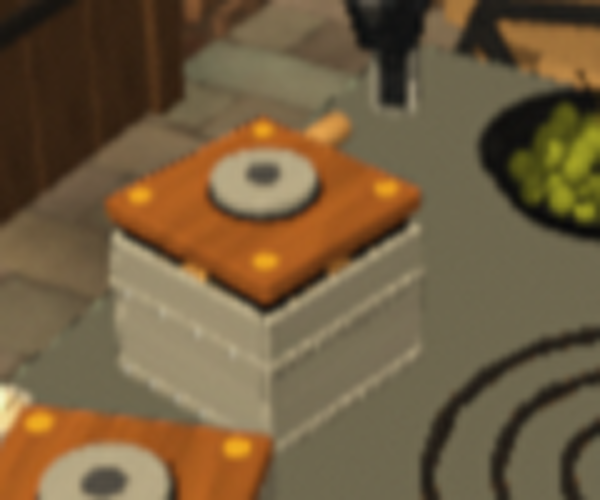

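The picture shows the closed fingertip at crop (397,105), above and behind the near-right rivet at crop (385,188). That is farther away than I expected, so I'll compare with the projection.

Run:
```python
from h import *
s=readout.get_state(); e=s['eef_pos']
print(s['time'],e,s['contact_force'],(proj('side',e)-[180,130])*5, (proj('side',[.5495,-.0692,.1145])-[180,130])*5, proj('top',e))
im=cams.read_camera('side')[130:230,180:300,::-1]; t=cams.read_camera('top')[...,::-1]
print(readout.get_state()['eef_pos'])
o=np.zeros((500,700,3),np.uint8); o[:300,:360]=cv2.resize(im,(360,300)); o[:500,360:]=cv2.resize(t[90:215,220:305],(340,500)); cv2.imwrite('pics/s2.png',o)
```

```text
2.15 [ 0.54165316 -0.07051786  0.13145265] [-1.916064    0.01273743 -2.52625573] [[397.8669792  163.19830117]] [[383.36102742 187.96359905]] [[278.80183202 169.34638662]]
[ 0.54537767 -0.0719093   0.13836568]
```

View pics/s2.png

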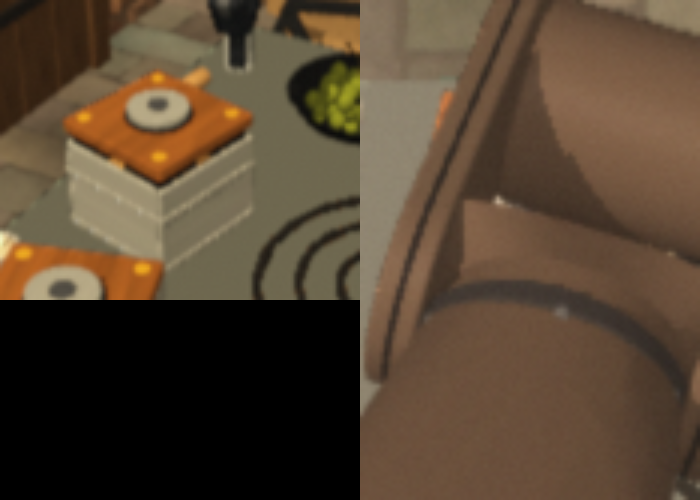

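The projection puts the tip about 10 px (33 mm) lower than it appears. I'll difference this view against the first picture to see the real outline of the finger.

Run:
```python
from h import *
im=cams.read_camera('side')[...,::-1]; cv2.imwrite('pics/s3raw.png',im); s0=cv2.imread('pics/side0.png')
s=readout.get_state(); e=s['eef_pos']; print(s['time'],e,s['contact_force'],proj('side',e))
d=np.abs(im.astype(int)-s0).max(2)
for y in range(140,172): print(y,d[y,250:272])
```

```text
2.3 [ 0.54724331 -0.07260503  0.14106302] [ 0.48555143 -0.47568389  0.71675134] [[258.09532354 158.58900081]]
140 [ 1  1  1 20 47 25 84 89 80 85 71 28 11 16  4  1  1  1  1  1  0  1]
141 [ 2  1  2 19 46 26 88 91 85 88 65 18  7 17  7  1  1  1  1  1  1  0]
142 [ 1  2  2 14 29 36 87 86 85 89 62 12  6 17  5  1  1  0  1  1  0  1]
143 [ 1  1  1 13 23 37 80 81 80 85 60  9  6 16  5  1  0  1  1  2  1  1]
144 [ 1  1  1 13 24 33 77 79 78 81 60  4 16  9  6  1  1  2  2  1  1  1]
145 [ 1  1  0 12 26 33 77 78 79 80 56 11 27  4  5  1  1  1  1  1  1  1]
146 [ 2  1  1 12 25 32 76 80 80 79 41 29 34  6  6  0  1  1  1  1  1  0]
147 [ 1  1  1 12 25 31 78 80 80 84 34 39 33  8  6  0  1  1  1  1  1  1]
148 [ 1  1  1 10 26 20 62 74 77 79 32 41 31  6  5  1  1  1  1  1  2  0]
149 [ 1  1  1  8 24  8 24 37 44 45 16 42 32  4  3  2  2  1  0  2  2  2]
150 [ 1  1  1  5 13 15  8  6  8  6 11 40 26  5  1  0  3  1  1  2  2  1]
151 [ 1  1  1  1  2  7 10  3  3 11  9 21 11  1  1  1  1  0  1  1  3  2]
152 [2 1 1 1 2 2 3 2 2 4 4 4 3 1 1 1 1 2 1 1 1 1]
153 [1 0 2 2 1 1 2 1 1 1 0 1 1 1 1 1 1 1 1 1 1 1]
154 [1 2 1 1 0 2 1 2 1 1 1
[... 173 characters left out ...]

158 [1 2 1 2 1 1 1 1 1 1 1 1 1 1 1 1 2 1 0 2 1 0]
159 [1 2 2 1 0 1 1 1 1 0 1 2 1 2 1 1 1 1 1 1 1 2]
160 [2 2 0 1 0 2 2 2 1 2 2 1 1 1 2 2 1 1 1 0 1 1]
161 [2 2 0 2 0 2 2 0 1 1 1 1 1 1 1 0 1 0 1 2 1 1]
162 [1 0 1 1 1 1 1 1 1 1 1 1 2 2 2 2 1 1 1 1 1 2]
163 [1 1 1 1 2 1 1 1 1 0 2 2 1 1 2 1 3 1 2 0 1 1]
164 [0 2 1 1 1 2 1 1 1 2 1 1 0 1 1 1 1 1 1 1 1 0]
165 [1 2 1 1 1 2 1 1 1 0 1 2 1 1 1 1 1 1 0 1 1 1]
166 [1 2 1 2 1 1 1 1 1 2 1 1 2 1 1 1 1 0 0 1 1 1]
167 [1 1 2 1 1 1 1 1 2 2 0 1 2 1 2 1 1 1 1 1 1 2]
168 [0 2 2 1 1 1 2 1 0 2 1 1 1 0 1 1 1 1 1 0 1 2]
169 [1 2 1 2 1 1 0 1 1 2 1 1 1 2 0 1 1 1 1 1 1 1]
170 [2 2 1 1 1 1 2 1 1 1 0 2 1 1 0 2 1 1 1 2 1 1]
171 [2 1 1 1 1 0 1 2 1 1 1 1 0 1 1 1 1 1 1 1 0 1]
```

Call:
step_arm:
  increments:
    - [[1,2,-8],[0,0,0]]
    - [[0,0,-8],[0,0,0]]
    - [[0,0,0],[0,0,0]]
    - [[0,0,0],[0,0,0]]

```text
time: 2.63
eef_pos: [0.5482, -0.0706, 0.125]
tcp_rot: [0.99, 0.14, 0.0, 0.0]
contact_force: [0.2, 0.5, -0.1]
opening: -0.001
finger_force: 0.0
```

```bash
cat >> h.py <<'E'
def tip(save=None):
    s=readout.get_state(); im=cams.read_camera('side')[...,::-1]; s0=cv2.imread('pics/side0.png')
    d=np.abs(im.astype(int)-s0).max(2)[100:200,180:300]>15
    n,l,st,ce=cv2.connectedComponentsWithStats(d.astype(np.uint8))
    k=1+np.argmax(st[1:,4]); ys,xs=np.nonzero(l==k); b=ys.max()
    print('bottom row',b+100,'cols',xs[ys>=b-4].min()+180,xs[ys>=b-4].max()+180,'pred',proj('side',s['eef_pos']).round(1),s['eef_pos'].round(4),s['contact_force'].round(1))
    if save: cv2.imwrite(save,cv2.resize(im[110:210,170:290],None,fx=5,fy=5,interpolation=cv2.INTER_CUBIC))
E
python3 -c "
from h import *
tip()"
```

```text
bottom row 155 cols 252 261 pred [[257.4 164.1]] [ 0.5482 -0.0706  0.125 ] [ 0.2  0.5 -0.1]
```

Call:
step_arm:
  increments:
    - [[0,0,-4],[0,0,0]]
    - [[0,0,-3],[0,0,0]]
    - [[0,0,-2],[0,0,0]]
    - [[0,0,-2],[0,0,0]]
    - [[0,0,0],[0,0,0]]

```text
time: 3.1
eef_pos: [0.5477, -0.0704, 0.113]
tcp_rot: [0.99, 0.14, -0.001, -0.0]
contact_force: [-0.3, -0.1, -0.1]
opening: 0.002
finger_force: 0.0
```

```bash
python3 -c "
from h import *
tip('pics/s4.png'); print(proj('side',[0,0,0]))"
```

```text
bottom row 159 cols 253 259 pred [[257.5 168. ]] [ 0.5477 -0.0704  0.113 ] [-0.3 -0.1 -0.1]
[[465.08961892 293.32134006]]
```

View pics/s4.png

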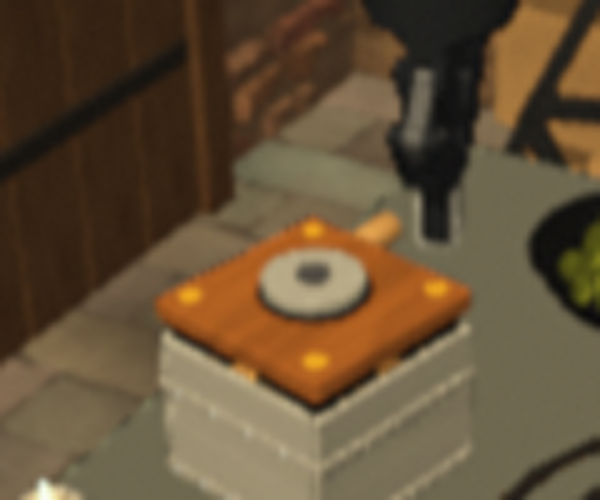

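No contact at reported z = 113 mm, and the finger still appears about 9 px above the rivet at crop (436,288). Either the tip sits higher than the readout says or it is behind the lid. I'll keep descending in small steps and watch the force and whether the finger covers the rivet.

Call:
step_arm:
  increments:
    - [[0,0,-3],[0,0,0]]
    - [[0,0,-3],[0,0,0]]
    - [[0,0,-2],[0,0,0]]
    - [[0,0,0],[0,0,0]]

```text
time: 3.48
eef_pos: [0.5476, -0.0704, 0.105]
tcp_rot: [0.99, 0.14, -0.001, -0.0]
contact_force: [-0.1, -0.2, -0.4]
opening: 0.0
finger_force: 0.0
```

Call:
step_arm:
  increments:
    - [[0,0,-2],[0,0,0]]
    - [[0,0,-2],[0,0,0]]
    - [[0,0,-2],[0,0,0]]
    - [[0,0,0],[0,0,0]]

```text
time: 3.82
eef_pos: [0.5477, -0.0704, 0.0992]
tcp_rot: [0.99, 0.14, -0.0, -0.0]
contact_force: [0.6, -0.5, 0.0]
opening: -0.001
finger_force: 0.0
```

```bash
python3 -c "
from h import *
tip('pics/s5.png')"
```

```text
bottom row 166 cols 253 259 pred [[257.4 172.4]] [ 0.5477 -0.0704  0.0992] [ 0.6 -0.5  0. ]
```

View pics/s5.png

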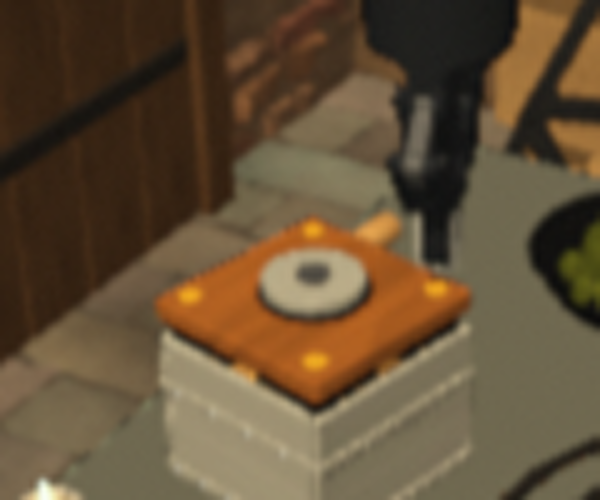

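The tip ends at about crop (432,265), just above the lid's back edge in the image. The rivet at (436,288) is still uncovered. I'll go 6 mm lower and check numerically.

Call:
step_arm:
  increments:
    - [[0,0,-2],[0,0,0]]
    - [[0,0,-2],[0,0,0]]
    - [[0,0,-2],[0,0,0]]
    - [[0,0,0],[0,0,0]]

```text
time: 4.2
eef_pos: [0.5477, -0.0704, 0.0931]
tcp_rot: [0.99, 0.14, -0.0, -0.0]
contact_force: [-0.1, -0.1, -0.3]
opening: 0.006
finger_force: 0.0
```

```bash
cat >> h.py <<'E'
def patch(r0=158,r1=172,c0=250,c1=266):
    im=cams.read_camera('side'); s0=cv2.imread('pics/side0.png')[...,::-1]
    for y in range(r0,r1): print(y,im[y,c0:c1,0],'|',s0[y,c0:c1,0])
E
python3 -c "
from h import *
tip();patch()"
```

```text
bottom row 168 cols 252 262 pred [[257.4 174.3]] [ 0.5477 -0.0704  0.0931] [-0.1 -0.1 -0.3]
158 [110 110 126 146  82  28  27  28  26  50  93  94 103 110 112 110] | [108 108 109 109 109 110 109 109 110 109 109 109 109 109 109 109]
159 [109 110 126 147  84  32  31  30  29  51  94  96 103 110 111 111] | [108 109 109 109 110 109 110 109 109 110 110 109 109 110 109 109]
160 [115 112 126 146  84  34  33  31  31  56  97 103 106 110 112 112] | [113 110 110 108 110 108 109 109 110 109 109 109 109 109 109 109]
161 [133 124 131 147  83  34  29  30  32  58  98 105 108 110 111 111] | [132 122 115 110 109 108 108 109 109 110 109 109 110 109 109 110]
162 [150 143 144 150  84  32  29  30  31  58  96 105 106 111 111 111] | [148 141 131 123 118 111 109 109 109 109 109 110 109 110 109 109]
163 [154 153 155 154  92  39  30  28  31  56  99 111 111 111 111 110] | [153 150 147 147 146 131 121 112 109 109 109 109 109 109 109 109]
164 [155 157 162 162 122  73  55  58  53  66 101 116 112 112 112 111] | [153 155 158 163 166 159 154 133 121 111 108 108 109 109 109 109]
165 [160 164 168 171 153 113 100 113 101  
[... 223 characters left out ...]
5 111 109]
167 [172 174 174 172 178 200 212 208 182 167 135 123 136 134 116 110] | [170 172 171 170 181 214 226 230 226 201 178 165 160 140 115 108]
168 [176 176 173 169 176 203 220 218 198 182 161 154 158 146 117 110] | [174 173 170 166 174 202 219 222 215 192 176 171 170 148 115 108]
169 [175 173 169 167 169 181 194 195 187 177 166 158 147 130 110 108] | [174 170 166 164 166 179 191 193 187 176 166 160 149 129 108 107]
170 [170 168 166 166 169 172 174 175 173 165 152 137 123 112 106 110] | [167 164 163 164 166 169 171 173 170 163 150 134 120 110 104 107]
171 [164 165 166 169 169 169 170 167 158 143 127 114 107 109 108 110] | [162 163 165 166 167 169 167 164 156 142 126 112 106 107 107 108]
```

The finger is now drawn in front of the lid edge and covers half the rivet (rows 163–166, columns 254–260). So the tip is above the lid, higher than reported. I'll continue down to contact.

Call:
step_arm:
  increments:
    - [[0,0,-2],[0,0,0]]
    - [[0,0,-1],[0,0,0]]
    - [[0,0,-1],[0,0,0]]
    - [[0,0,0],[0,0,0]]

```text
time: 4.63
eef_pos: [0.5479, -0.0705, 0.0894]
tcp_rot: [0.99, 0.14, -0.0, -0.0]
contact_force: [0.2, -1.1, -0.1]
opening: 0.0
finger_force: 0.0
```

Call:
step_arm:
  increments:
    - [[0,0,-1],[0,0,0]]
    - [[0,0,-1],[0,0,0]]
    - [[0,0,-1],[0,0,0]]
    - [[0,0,0],[0,0,0]]

```text
time: 4.97
eef_pos: [0.5479, -0.0705, 0.0864]
tcp_rot: [0.99, 0.14, -0.0, -0.0]
contact_force: [0.7, 0.2, -0.0]
opening: -0.002
finger_force: 0.0
```

```bash
python3 -c "
from h import *
print(ctrl.hold_point_z);tip();patch(162,174)"
```

```text
0.0187
bottom row 169 cols 252 262 pred [[257.4 176.3]] [ 0.5479 -0.0705  0.0864] [ 0.7  0.2 -0. ]
162 [150 143 145 151  84  33  31  31  33  58  96  98 106 111 112 112] | [148 141 131 123 118 111 109 109 109 109 109 110 109 110 109 109]
163 [154 153 156 154  84  32  30  31  33  59  97 100 107 111 110 111] | [153 150 147 147 146 131 121 112 109 109 109 109 109 109 109 109]
164 [156 158 163 156  82  31  29  30  33  58  98 104 107 111 111 111] | [153 155 158 163 166 159 154 133 121 111 108 108 109 109 109 109]
165 [159 163 169 158  87  35  28  27  29  57  99 109 110 111 112 111] | [157 161 165 170 173 176 177 169 163 139 121 112 110 108 109 110]
166 [166 170 174 163 109  71  55  45  44  64 101 109 109 114 113 112] | [164 167 170 171 179 197 204 208 206 180 159 138 123 115 111 109]
167 [172 175 175 168 145 136 126 110  95  94 106 115 124 130 117 111] | [170 172 171 170 181 214 226 230 226 201 178 165 160 140 115 108]
168 [177 177 174 168 165 175 182 170 141 126 121 127 145 143 117 110] | [174 173 170 166 174 202 219 222 215 192 176 171 170 148 115 108]
169 [176 173 169 167 168 177 186 182 165 156 148 144 142 130 109 109] | [174 170 166 164 166 179 191 193 187 176 166 160 149 129 108 107]
170 [169 167 166 167 169 172 176 174 170 163 149 134 121 112 106 110] | [167 164 163 164 166 169 171 173 170 163 150 134 120 110 104 107]
171 [165 165 167 168 170 170 170 167 158 144 128 115 108 108 108 110] | [162 163 165 166 167 169 167 164 156 142 126 112 106 107 107 108]
172 [165 167 168 169 170 167 160 148 133 119 107 101 103 110 111 110] | [162 165 166 166 167 164 158 145 130 116 104 100 102 108 108 110]
173 [167 168 168 167 163 152 137 123 111  99  83  84 103 111 111 111] | [165 165 165 164 160 150 134 120 110  96  82  82 102 110 109 110]
```

Call:
step_arm:
  increments:
    - [[0,0,-1],[0,0,0]]
    - [[0,0,-1],[0,0,0]]
    - [[0,0,-1],[0,0,0]]
    - [[0,0,0],[0,0,0]]

```text
time: 5.4
eef_pos: [0.548, -0.0705, 0.0835]
tcp_rot: [0.99, 0.14, -0.0, -0.0]
contact_force: [-0.3, -0.5, 0.5]
opening: 0.004
finger_force: 0.0
```

Call:
step_arm:
  increments:
    - [[0,0,-1],[0,0,0]]
    - [[0,0,-1],[0,0,0]]
    - [[0,0,-1],[0,0,0]]
    - [[0,0,0],[0,0,0]]

```text
time: 5.73
eef_pos: [0.548, -0.0707, 0.0826]
tcp_rot: [0.99, 0.14, -0.001, 0.0]
contact_force: [-4.6, 0.6, 7.9]
opening: -0.0
finger_force: 4.3
```

Contact at reported z ≈ 83 mm, so the tip sits about 31 mm above the readout. Pressing this corner down 10 mm means going to about 73 mm.

Call:
step_arm:
  increments:
    - [[0,0,-2],[0,0,0]]
    - [[0,0,-2],[0,0,0]]
    - [[0,0,-2],[0,0,0]]
    - [[0,0,0],[0,0,0]]

```text
time: 6.07
eef_pos: [0.5472, -0.0713, 0.0768]
tcp_rot: [0.99, 0.14, -0.002, 0.0]
contact_force: [-6.8, -0.6, 12.7]
opening: 0.002
finger_force: 6.3
```

Call:
step_arm:
  increments:
    - [[0,0,-2],[0,0,0]]
    - [[0,0,-2],[0,0,0]]
    - [[0,0,-1],[0,0,0]]
    - [[0,0,0],[0,0,0]]

```text
time: 6.4
eef_pos: [0.5475, -0.0715, 0.0755]
tcp_rot: [0.99, 0.141, -0.002, 0.0]
contact_force: [-15.9, -0.6, 27.4]
opening: 0.004
finger_force: 14.5
```

Call:
step_arm:
  increments:
    - [[0,0,15],[0,0,0]]
    - [[0,0,30],[0,0,0]]
    - [[23,-5,0],[0,0,0]]
    - [[23,-5,0],[0,0,0]]
    - [[23,-5,0],[0,0,0]]
    - [[23,-5,0],[0,0,0]]
    - [[0,0,-10],[0,0,0]]
    - [[0,0,-10],[0,0,0]]

```text
time: 7.07
eef_pos: [0.6411, -0.0909, 0.0946]
tcp_rot: [0.99, 0.14, 0.001, 0.0]
contact_force: [-0.3, -0.3, -1.1]
opening: -0.0
finger_force: 0.0
```

```bash
cat >> h.py <<'E'
def rivets():
    s=cams.read_camera('side'); h=cv2.cvtColor(s,cv2.COLOR_RGB2HSV)[148:205,195:270]; c=s[148:205,195:270].astype(int)
    m=((h[...,0]>=15)&(h[...,0]<=28)&(h[...,1]>110)&(c[...,0]>185)).astype(np.uint8)
    n,l,st,ce=cv2.connectedComponentsWithStats(m)
    P=dict(A=[.6601,-.0001],B=[.6393,-.0899],C=[.5701,.0206],D=[.5495,-.0692])
    C=ce[1:][st[1:,4]>=6]+[195,148]
    for k,p in P.items():
        z=np.arange(.098,.132,.0005); q=proj('side',np.c_[np.tile(p,(len(z),1)),z])
        d=np.linalg.norm(q[:,None]-C[None],axis=2); i=np.unravel_index(d.argmin(),d.shape)
        print(k,'z',round(z[i[0]],4),'err px',d.min().round(2))
E
python3 -c "
from h import *
s=readout.get_state();print(s['eef_pos'],s['contact_force']);rivets()"
```

```text
[ 0.6410563  -0.09088774  0.09459742] [-0.29113003 -0.29067723 -1.13049527]
A z 0.1155 err px 0.46
B z 0.114 err px 0.06
C z 0.116 err px 0.36
D z 0.115 err px 0.21
```

The lid has settled level again on its three unsunk corners, as expected. Next is corner B.

Call:
step_arm:
  increments:
    - [[0,0,-5],[0,0,0]]
    - [[0,0,-4],[0,0,0]]
    - [[0,0,-2],[0,0,0]]
    - [[0,0,-2],[0,0,0]]
    - [[0,0,-2],[0,0,0]]
    - [[0,0,0],[0,0,0]]

```text
time: 7.62
eef_pos: [0.6393, -0.0904, 0.0812]
tcp_rot: [0.99, 0.14, -0.001, -0.0]
contact_force: [-2.0, 0.9, 4.1]
opening: 0.001
finger_force: 2.2
```

Call:
step_arm:
  increments:
    - [[0,0,-2],[0,0,0]]
    - [[0,0,-2],[0,0,0]]
    - [[0,0,-2],[0,0,0]]
    - [[0,0,-2],[0,0,0]]
    - [[0,0,0],[0,0,0]]

```text
time: 8.03
eef_pos: [0.6401, -0.0912, 0.0752]
tcp_rot: [0.99, 0.14, -0.0, 0.001]
contact_force: [-6.3, -0.9, 10.4]
opening: -0.001
finger_force: 5.1
```

Call:
step_arm:
  increments:
    - [[0,0,-2],[0,0,0]]
    - [[0,0,-2],[0,0,0]]
    - [[0,0,0],[0,0,0]]
    - [[0,0,0],[0,0,0]]

```text
time: 8.37
eef_pos: [0.6403, -0.0913, 0.0748]
tcp_rot: [0.99, 0.141, -0.0, 0.001]
contact_force: [-13.0, 0.7, 23.6]
opening: 0.001
finger_force: 11.6
```

Call:
step_arm:
  increments:
    - [[0,0,15],[0,0,0]]
    - [[0,0,30],[0,0,0]]
    - [[5,23,0],[0,0,0]]
    - [[5,23,0],[0,0,0]]
    - [[5,23,0],[0,0,0]]
    - [[5,22,0],[0,0,0]]
    - [[0,0,-10],[0,0,0]]
    - [[0,0,-10],[0,0,0]]

```text
time: 9.03
eef_pos: [0.6607, 0.0014, 0.0934]
tcp_rot: [0.99, 0.141, 0.001, 0.001]
contact_force: [0.8, -0.7, -0.4]
opening: 0.005
finger_force: 0.0
```

```bash
python3 -c "
from h import *
s=readout.get_state();print(s['eef_pos'],s['contact_force']);rivets()"
```

```text
[0.66072487 0.00136847 0.09340323] [ 0.75403335 -0.73307759 -0.39030677]
A z 0.098 err px 14.81
B z 0.1075 err px 0.78
C z 0.117 err px 0.88
D z 0.109 err px 0.42
```

Corners B and D are now down, and A is hidden behind the finger. I'll press A next.

Call:
step_arm:
  increments:
    - [[0,0,-5],[0,0,0]]
    - [[0,0,-4],[0,0,0]]
    - [[0,0,-2],[0,0,0]]
    - [[0,0,-2],[0,0,0]]
    - [[0,0,-2],[0,0,0]]
    - [[0,0,0],[0,0,0]]

```text
time: 9.58
eef_pos: [0.6604, -0.0, 0.0795]
tcp_rot: [0.99, 0.139, 0.0, -0.0]
contact_force: [-2.5, 1.7, 6.9]
opening: 0.001
finger_force: 3.0
```

Call:
step_arm:
  increments:
    - [[0,0,-2],[0,0,0]]
    - [[0,0,-2],[0,0,0]]
    - [[0,0,-2],[0,0,0]]
    - [[0,0,-2],[0,0,0]]
    - [[0,0,0],[0,0,0]]

```text
time: 10.0
eef_pos: [0.6614, 0.0004, 0.0749]
tcp_rot: [0.99, 0.139, 0.001, -0.001]
contact_force: [-7.2, 4.8, 16.4]
opening: -0.001
finger_force: 8.0
```

Call:
step_arm:
  increments:
    - [[0,0,-2],[0,0,0]]
    - [[0,0,0],[0,0,0]]
    - [[0,0,0],[0,0,0]]

```text
time: 10.25
eef_pos: [0.6615, 0.0004, 0.0748]
tcp_rot: [0.99, 0.139, 0.001, -0.001]
contact_force: [-9.3, 4.2, 23.5]
opening: -0.001
finger_force: 10.9
```

Call:
step_arm:
  increments:
    - [[0,0,15],[0,0,0]]
    - [[0,0,30],[0,0,0]]
    - [[-23,5,0],[0,0,0]]
    - [[-23,5,0],[0,0,0]]
    - [[-23,5,0],[0,0,0]]
    - [[-23,5,0],[0,0,0]]
    - [[0,0,-10],[0,0,0]]
    - [[0,0,-10],[0,0,0]]

```text
time: 10.92
eef_pos: [0.5681, 0.0199, 0.0929]
tcp_rot: [0.99, 0.14, 0.001, 0.0]
contact_force: [0.8, -0.2, -0.3]
opening: 0.009
finger_force: 0.0
```

Call:
step_arm:
  increments:
    - [[0,0,-5],[0,0,0]]
    - [[0,0,-4],[0,0,0]]
    - [[0,0,-2],[0,0,0]]
    - [[0,0,-2],[0,0,0]]
    - [[0,0,-2],[0,0,0]]
    - [[0,0,0],[0,0,0]]

```text
time: 11.42
eef_pos: [0.5683, 0.0206, 0.078]
tcp_rot: [0.99, 0.14, -0.001, -0.001]
contact_force: [-3.1, 1.0, 4.8]
opening: -0.005
finger_force: 2.3
```

Call:
step_arm:
  increments:
    - [[0,0,-2],[0,0,0]]
    - [[0,0,-2],[0,0,0]]
    - [[0,0,-2],[0,0,0]]
    - [[0,0,-2],[0,0,0]]
    - [[0,0,0],[0,0,0]]

```text
time: 11.83
eef_pos: [0.5684, 0.0208, 0.0734]
tcp_rot: [0.99, 0.14, -0.002, -0.001]
contact_force: [-10.8, 2.3, 19.2]
opening: 0.001
finger_force: 9.9
```

Call:
step_arm:
  increments:
    - [[0,0,-2],[0,0,0]]
    - [[0,0,0],[0,0,0]]
    - [[0,0,0],[0,0,0]]

```text
time: 12.08
eef_pos: [0.5684, 0.0208, 0.0733]
tcp_rot: [0.99, 0.14, -0.002, -0.001]
contact_force: [-16.3, 2.7, 28.4]
opening: -0.001
finger_force: 13.9
```

Call:
step_arm:
  increments:
    - [[0,0,15],[0,0,0]]
    - [[0,0,30],[0,0,0]]
    - [[0,0,40],[0,0,0]]
    - [[0,-10,40],[0,0,0]]
    - [[0,-40,20],[0,0,0]]
    - [[0,-40,0],[0,0,0]]
    - [[0,-40,0],[0,0,0]]
    - [[0,-40,0],[0,0,0]]

```text
time: 12.75
eef_pos: [0.569, -0.149, 0.2123]
tcp_rot: [0.99, 0.14, 0.001, 0.001]
contact_force: [0.4, -0.1, -0.5]
opening: -0.001
finger_force: 0.0
```

```bash
python3 -c "
from h import *
s=readout.get_state();print(s['eef_pos'],s['contact_force']);rivets()
im=cams.read_camera('side')[...,::-1];cv2.imwrite('pics/s6.png',cv2.resize(im[130:290,150:290],None,fx=3.7,fy=3.7,interpolation=cv2.INTER_CUBIC))"
```

```text
[ 0.56903847 -0.14904961  0.21229398] [ 0.39983901 -0.14377399 -0.54694756]
A z 0.1065 err px 0.34
B z 0.106 err px 0.12
C z 0.1075 err px 0.13
D z 0.1075 err px 0.14
```

View pics/s6.png

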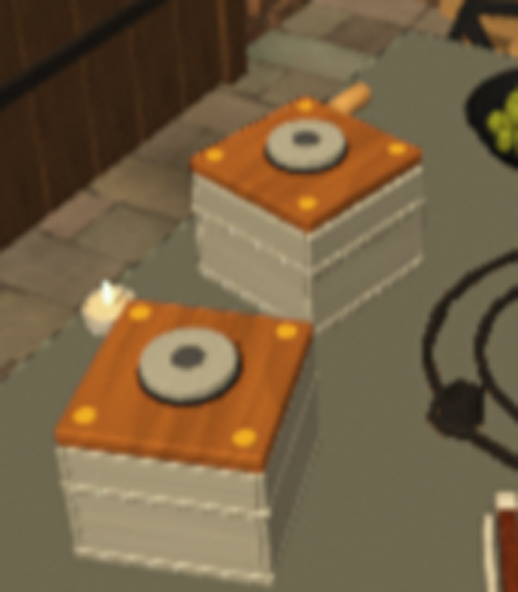

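The tub at the back now shows its lid sitting on the rim all round with no dark gap. Rivet heights are 106–107.5 mm, against 106.2 mm on the sealed tub. D may still be about 1 mm high, so I'll press D and the others again firmly.

Call:
step_arm:
  increments:
    - [[-10,40,0],[0,0,0]]
    - [[-10,39,0],[0,0,0]]
    - [[0,0,-40],[0,0,0]]
    - [[0,0,-40],[0,0,0]]
    - [[0,0,-30],[0,0,0]]
    - [[0,0,-15],[0,0,0]]
    - [[0,0,-6],[0,0,0]]
    - [[0,0,0],[0,0,0]]

```text
time: 13.52
eef_pos: [0.5472, -0.0672, 0.0783]
tcp_rot: [0.99, 0.14, -0.002, -0.001]
contact_force: [-1.1, 0.2, -1.2]
opening: -0.003
finger_force: 0.0
```

Call:
step_arm:
  increments:
    - [[0,0,-3],[0,0,0]]
    - [[0,0,-3],[0,0,0]]
    - [[0,0,-3],[0,0,0]]
    - [[0,0,-3],[0,0,0]]
    - [[0,0,0],[0,0,0]]
    - [[0,0,0],[0,0,0]]

```text
time: 14.02
eef_pos: [0.5498, -0.0684, 0.0734]
tcp_rot: [0.99, 0.14, 0.001, 0.001]
contact_force: [-6.9, 1.0, 16.7]
opening: 0.001
finger_force: 8.2
```

Call:
step_arm:
  increments:
    - [[0,0,-3],[0,0,0]]
    - [[0,0,-3],[0,0,0]]
    - [[0,0,0],[0,0,0]]
    - [[0,0,0],[0,0,0]]

```text
time: 14.35
eef_pos: [0.5498, -0.0684, 0.0732]
tcp_rot: [0.99, 0.141, -0.0, 0.0]
contact_force: [-19.9, 4.2, 43.1]
opening: 0.003
finger_force: 21.5
```

Call:
step_arm:
  increments:
    - [[0,0,15],[0,0,0]]
    - [[0,0,35],[0,0,0]]
    - [[23,-5,0],[0,0,0]]
    - [[23,-5,0],[0,0,0]]
    - [[22,-5,0],[0,0,0]]
    - [[22,-5,0],[0,0,0]]
    - [[0,0,-20],[0,0,0]]
    - [[0,0,-15],[0,0,0]]

```text
time: 15.02
eef_pos: [0.6406, -0.0887, 0.0789]
tcp_rot: [0.99, 0.14, 0.002, 0.001]
contact_force: [-0.9, 0.1, -0.8]
opening: -0.002
finger_force: 0.0
```

Call:
step_arm:
  increments:
    - [[0,0,-3],[0,0,0]]
    - [[0,0,-3],[0,0,0]]
    - [[0,0,-3],[0,0,0]]
    - [[0,0,-3],[0,0,0]]
    - [[0,0,0],[0,0,0]]
    - [[0,0,0],[0,0,0]]

```text
time: 15.52
eef_pos: [0.6386, -0.0882, 0.0734]
tcp_rot: [0.99, 0.14, -0.0, 0.0]
contact_force: [-13.7, 3.4, 24.8]
opening: -0.004
finger_force: 12.3
```

B, C and D all stop rigidly at the same 73.3 mm, so the lid is level and home. I'll retract, verify and hand in.

Call:
step_arm:
  increments:
    - [[0,0,15],[0,0,0]]
    - [[0,0,30],[0,0,0]]
    - [[0,0,40],[0,0,0]]
    - [[0,-10,40],[0,0,0]]
    - [[0,-40,20],[0,0,0]]
    - [[0,-40,0],[0,0,0]]
    - [[0,0,0],[0,0,0]]
    - [[0,0,0],[0,0,0]]

```text
time: 16.18
eef_pos: [0.638, -0.1771, 0.2104]
tcp_rot: [0.99, 0.138, 0.001, 0.0]
contact_force: [-0.4, 0.4, -0.4]
opening: -0.003
finger_force: 0.0
```

```bash
python3 -c "
from h import *
s=readout.get_state();print(s['eef_pos'],s['contact_force']);rivets()
print(sign_off())"
```

```text
[ 0.63802214 -0.17710758  0.21039292] [-0.36837667  0.37419892 -0.39696037]
A z 0.1065 err px 0.34
B z 0.106 err px 0.06
C z 0.1075 err px 0.13
D z 0.1065 err px 0.17
the job is handed in; nothing more can be done
None
```

I pressed the lid down at all four corners and handed the job in at about 16 s: the rivets now read 106–107.5 mm (sealed tub about 106.2 mm), the valve was never pressed, and the hand-in returned no verdict.

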